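# Catch the falling lid of the template case and lower it shut

### The job

The lid of the blue case of leaf templates stands open: tip it over from behind with the fingers and let go so that it falls by itself, then catch it in mid-fall on the outside of the fingers and hold it still there for a moment, about half a second. Then lower it gently until it is fully shut, without letting it drop or bump, and take the hand away. Only touch the lid, without pressing hard on it or the case, and leave the cup, the marker and the brass leaf where they are.

Things in the scene. Friction and masses are not known exactly. Their poses are not given: they have to be found in the camera images.
- case: Blue open-topped steel case, fixed to the bench: 120 mm deep (x), 180 mm wide (y), 85 mm high, walls 5 mm; it holds leaf-shaped templates up to 51 mm above the bench. Origin at the centre of its underside, on the bench. Its own +x points from its front to the hinge side, +z up. It stands with the front to the robot's right and the hinge to its left, give or take 0.3 rad.
- lid (a joint): Lid angle (rad): 0 shut, 1.57 upright, 1.78 stop; starts leaning back at 1.60 to 1.70. Stiff, damped hinge: the lid stays put within 0.14 to 0.18 of upright; pushed below about 1.3 it falls by itself towards the case's front, slowly at first, passing 0.7 some 2 to 4 s later, shut 1.2 to 2 s after that, and slams at 0.5 to 0.7 rad/s if not caught. 0.35 kg (0.30 to 0.39); 1 to 3 N at its edge moves it.
- lip (a point): Middle of the free edge of the lid, on its underside. The lid is an aluminium plate 150 mm from hinge to free edge, 180 mm wide, 6 mm thick, with a red band along that edge. Axes: +x from edge to hinge, y along the edge, +z to the outer face. Shut, this point lies 86 mm above the bench and 30 mm in front of the case's front wall: a lip to support from below.
- hinge (a point): Middle of the hinge line, on the lid's underside: 60 mm behind the case's centre, 85.5 mm above the bench; the hinge line runs along the case's y.
- cup: Loose steel cup, 64 mm across, 90 mm high, open at the top, standing near the case. Origin at the centre of its underside. Not to be disturbed.
- marker: Loose grey marker pen with a black cap, 135 mm long (along its x), 19 mm wide, 17 mm high, lying near the case. Origin on its underside, near its middle. Not to be disturbed.
- leaf: Loose brass leaf template, 90 mm (its x) by 40 mm, 5 mm thick, lying flat on the bench on the case's hinge side. Origin at the centre of its underside. Not to be disturbed.

How it is judged (in metres and radians):
On the way, in this order (a step that is already met when the one before it is completed fails the run):
1. the lid, tipped forward past upright, falls by itself with no finger on it (value of joint lid between 0.3 and 1.45 rad and velocity of joint lid below -0.05 rad/s and contact force between the fingers and case below 0.05 N), for 0.1 s.
2. the lid is caught part-way and held still on the fingers (value of joint lid between 0.12 and 1.2 rad and velocity of joint lid between -0.06 and 0.06 rad/s and contact force between the fingers and case above 0.2 N), for 0.25 s.
3. the lid is shut (value of joint lid below 0.03 rad), for 0.1 s.
At the end, for the whole second after the job is handed in: The lid is shut (joint below 0.03 rad) and at rest; cup, marker and leaf are within 15 mm of where they were. On the way the lid fell freely past upright, and was held still on the fingers for a quarter of a second between 1.2 and 0.12 rad (value of joint lid below 0.03 rad and velocity of joint lid between -0.05 and 0.05 rad/s and distance of each of cup, marker, leaf from where it was at the start of the episode below 0.015 m and linear speed of each of cup, marker, leaf below 0.05 m/s); the robot touches nothing.
It fails at once if the lid drops shut: it falls faster than 0.4 rad/s (60 mm/s at the lip) between 0.1 and 0.02 rad (15 to 3 mm of gap at the lip) (value of joint lid between 0.02 and 0.1 rad and velocity of joint lid below -0.4 rad/s).
It fails at once if the fingers press on the case or lid with more than 25 N (contact force between the fingers and case above 25 N).
It fails at once if the cup is pushed away, lifted or tipped (more than 15 mm) (distance of cup from where it was at the start of the episode above 0.015 m or angle between cup's own z axis and vertical above 0.3 rad).
It fails at once if the marker is pushed away, lifted or tipped (more than 15 mm) (distance of marker from where it was at the start of the episode above 0.015 m or angle between marker's own z axis and vertical above 0.3 rad).
It fails at once if the leaf is pushed away, lifted or tipped (more than 15 mm) (distance of leaf from where it was at the start of the episode above 0.015 m or angle between leaf's own z axis and vertical above 0.3 rad).
It also fails if it takes over 51 s, if anything falls off the work surface, if the arm or the gripper's body presses on something with over 40 N, if the wrist force passes 120 N, or if a joint passes its speed limit or range.

### The arm

A 6-joint arm with a two-finger parallel gripper is mounted at the origin on the work surface. World frame = base frame: x ahead of the robot, y to its left, z up, the work surface at z = 0. Lengths are in mm, angles in rad, forces in N, time in s.
With the tool pointing down it reaches from about 275 to 1000 mm from the base axis. Payload 8.4 kg.
Tool frame: the origin (TCP) lies midway between the tips of the shut fingers; the grasp point (between the pads) lies 19 mm behind it; z points along the fingers, y is the line along which they close (so a half turn about z gives the same grasp; the last joint's range is limited). The gripper opens to 85 mm and grips with 20 to 120 N. Pads are 22 mm wide; open, the fingers measure 114 mm over their backs; the gripper's body (76 mm by 85 mm) begins 54 mm behind the grasp point. The pads swing forward as they close: fully open they stand 13 mm farther back than shut.
Start: joints at [1.208, 0.353, 1.633, -0, 1.155, -0.002], TCP at [220.638, 584.762, 231.281] pointing down, gripper open.
Joint ranges: [-2.63, 2.63], [-0.92, 2.1], [0.06, 2.66], [-1.3, 4.44], [0, 2.69], [-3.02, 3.02]. Speed limits (rad/s): [2.22, 2.22, 2.79, 3.14, 3.14, 3.14].

### API

Orientations are given as [roll, pitch, yaw] about the fixed x, y, z axes, in that order (R = Rz(yaw) Ry(pitch) Rx(roll)).
In Python, from rig import r gives the robot as it stands.
- The arm moves only by the shell command python3 -m inch 'ROWS' [OPENING] [FORCE]. ROWS is JSON, a list that holds one entry, the list of rows, each a list of 6 numbers: the shift along the tool's x, y, z scaled (see below), then the turn, a rotation vector about the tool's x, y, z scaled (see below). In form: [[[tx, ty, tz, wx, wy, wz], ...]]. A call has 1 to 8 rows; each row is the pose to reach, as a shift and turn from the pose commanded when the call began, along the tool's axes at that moment, turning the shorter way round; what a row does not reach only later rows make up. The controller multiplies each number of a shift by 20 cm and each number of a turn by pi rad. A row lasts 1/12 s, in which the tool goes at most 41.7 mm and 7.16 degrees, less where a joint would pass 70% of its speed; a pose out of reach is approached as far as the arm can. A call with a number of a shift or a turn outside -1 to 1 is refused whole. A call with a gripper value outside its range is refused whole. OPENING is the gripper's target within -1 to 1 (fully open at 1, half-way at 0, shut at -1), set as the call begins (- or left out, the last holds). The fingers move at their own pace and stop on an object; FORCE is the grip in N (left out, the last holds). Time passes only in rows, so rows that repeat a pose let the fingers close. It gives the time, the measured TCP pose, the force, the opening and the grip force at its end, in the units of the state.
- r.sense(): the state, without advancing time (a new reading comes with each control period).
- r.grab_frame(name): name is "scene" or "top"; returns the picture (420x560x3 uint8, red, green, blue); there is no depth.
- r.camera_info(name): a dict with "K" (3x3 intrinsics, pixels), "distortion" ([k1, k2, p1, p2, k3] as OpenCV has them; the pictures are not rectified), "rvec" (rotation vector, rad) and "tvec" (3), from world to camera coordinates, as OpenCV has them. Camera axes: x right, y down, z forward; pixel columns grow to the right and rows downward; lengths in mm; the calibration is good to about 2 mm. A picture is of the moment at which its call begins. camera_info takes no time and is no camera call.
- r.sign_off(): hands the job in; it is judged then, once.
The state is a dict: "clock": time; "qpos": joint angles; "qvel": joint speeds; "joint_efforts": joint torques, N m; "eef_pos": TCP position; "tcp_rot": TCP orientation; "contact_force": force on the tool from outside, world axes, zero at the start; "wrist_torque": the same for the moment, N m; "opening": opening from 0.0 (shut) to 1.0 (fully open); "grasp_force": force on a finger pad.
Only numpy, scipy, OpenCV 4.12 (cv2) and the standard library are available. Lean on these libraries where they do the work, as an engineer would, in place of code of your own. Each camera call takes 0.05 s, during which the arm holds its last target. There are 200 camera calls.

## Working session

There is one attempt and no reset: what is moved stays moved. The work goes in short steps, Python scripts to look and compute and a shell command to move; the robot and the scene stay as the last step left them, time stands still between calls to the robot, and variables do not carry over. Pictures are saved under pics/ and viewed, at most 10 in all, crops included, and the job is handed in when it is done.

```bash
ls; mkdir -p pics; python3 - <<'E'
from rig import r
import cv2
s=r.sense();print({k:s[k] for k in('clock','eef_pos','tcp_rot','opening','contact_force')})
for n in('scene','top'):
    im=r.grab_frame(n);cv2.imwrite(f'pics/{n}0.png',im[:,:,::-1]);print(n,r.camera_info(n))
E
```

```text
pics
{'clock': 0.0, 'eef_pos': array([220.47544393, 584.26606305, 230.5130694 ]), 'tcp_rot': array([-3.14011158e+00,  3.51311136e-05,  2.78078823e+00]), 'opening': 0.9970684697837813, 'contact_force': array([-0.19272563,  0.69309461, -0.65744523])}
scene {'K': array([[500.06354696,   0.        , 288.80101579],
       [  0.        , 500.06354696, 206.11733798],
       [  0.        ,   0.        ,   1.        ]]), 'distortion': array([-0.13764228,  0.        ,  0.        ,  0.        ,  0.        ]), 'rvec': array([ 2.47657522,  0.90828654, -0.25888937]), 'tvec': array([-581.55795686, -242.54124367, 1163.05570799])}
top {'K': array([[405.86631911,   0.        , 277.1913925 ],
       [  0.        , 405.86631911, 207.66841874],
       [  0.        ,   0.        ,   1.        ]]), 'distortion': array([-0.04822217,  0.        ,  0.        ,  0.        ,  0.        ]), 'rvec': array([ 2.16803308, -2.11717208,  0.17068724]), 'tvec': array([ 74.71817324, 666.60129161, 771.38816911])}
```

View pics/scene0.png

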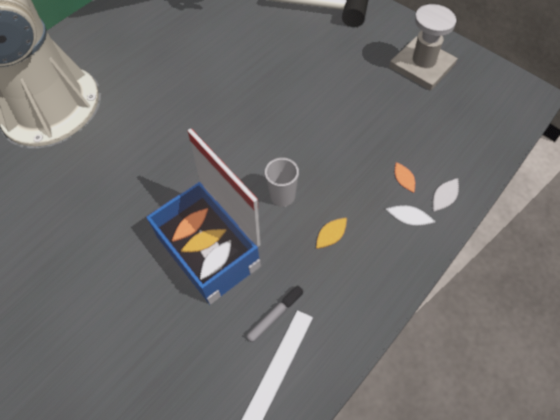

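View pics/top0.png

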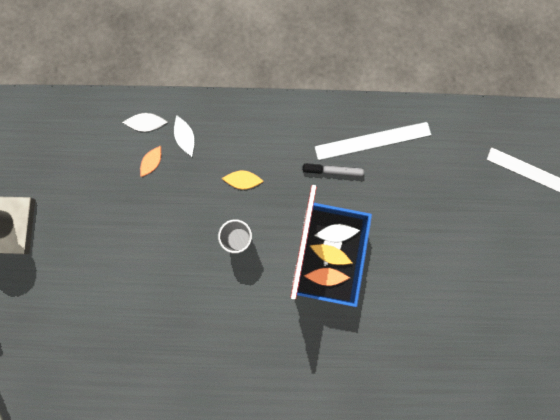

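The scene view shows the open case around (205,240), with the lid's red edge running from (192,137) to (253,198). The cup is at (282,182), the yellow leaf at (332,233) and the marker at (275,313). In the top view the case front edge runs from (371,213) to (357,305), the lid edge from (314,186) to (294,298), and the cup is at (236,236).

```bash
cat > h.py <<'E'
import numpy as np,cv2
from rig import r
class Cam:
    def __init__(s,n):
        c=r.camera_info(n);s.K=c['K'];s.d=c['distortion'];s.rv=c['rvec'];s.R=cv2.Rodrigues(c['rvec'])[0];s.t=np.array(c['tvec']);s.C=-s.R.T@s.t
    def ray(s,p):
        u=cv2.undistortPoints(np.array([[p]],float),s.K,s.d)[0,0];v=s.R.T@np.array([u[0],u[1],1]);return v/np.linalg.norm(v)
    def plane(s,p,z):
        v=s.ray(p);return s.C+v*(z-s.C[2])/v[2]
    def proj(s,P): return cv2.projectPoints(np.array(P,float).reshape(-1,1,3),s.rv,s.t,s.K,s.d)[0][:,0]
def tri(a,p,b,q):
    u,v=a.ray(p),b.ray(q);A=np.c_[u,-v];k=np.linalg.lstsq(A,b.C-a.C,rcond=None)[0]
    P,Q=a.C+u*k[0],b.C+v*k[1];return (P+Q)/2,np.linalg.norm(P-Q)
T,S=Cam('top'),Cam('scene')
E
python3 - <<'E'
from h import *
np.set_printoptions(precision=1,suppress=True)
t=cv2.imread('pics/top0.png');s=cv2.imread('pics/scene0.png')
def blob(im,lo,hi,box):
    x0,y0,x1,y1=box;h=cv2.cvtColor(im,cv2.COLOR_BGR2HSV);m=cv2.inRange(h,np.array(lo),np.array(hi));k=np.zeros_like(m);k[y0:y1,x0:x1]=m[y0:y1,x0:x1];return k
def rect(m):
    p=cv2.findNonZero(m);return cv2.boxPoints(cv2.minAreaRect(p)),len(p)
m=blob(t,(100,120,60),(130,255,255),(280,180,400,330));b,n=rect(m);print('blue',n,b)
for p in b:print(p,T.plane(p,85))
for im,nm,box in((t,'t',(280,170,330,310)),(s,'s',(170,120,275,215))):
    h=cv2.cvtColor(im,cv2.COLOR_BGR2HSV)
    m=blob(im,(0,60,60),(12,255,255),box)|blob(im,(165,60,60),(180,255,255),box)
    n,l,st,_=cv2.connectedComponentsWithStats(m);k=1+np.argmax(st[1:,4]);b,n=rect((l==k).astype(np.uint8)*255);print('red',nm,n,b)
for nm,p,z in(('cup rim',(236,236),90),('mk a',(303,168),10),('mk b',(364,173),10),('leaf a',(222,180),5),('leaf b',(264,182),5)):print(nm,T.plane(p,z))
print(tri(T,(314.5,186),S,(252,197)),tri(T,(294,298),S,(191,136)))
E
```

```text
blue 1319 [[296.7 295.5]
 [314.1 202.3]
 [374.1 213.5]
 [356.7 306.7]]
[296.7 295.5] [492.8  49.9  85. ]
[314.1 202.3] [671.7  18.9  85. ]
[374.1 213.5] [652.4 -98.3  85. ]
[356.7 306.7] [474.3 -63.5  85. ]
red t 307 [[304. 267.]
 [329. 267.]
 [329. 286.]
 [304. 286.]]
red s 497 [[185.  135.8]
 [189.1 132. ]
 [256.9 205.4]
 [252.8 209.2]]
cup rim [601.9 168.   90. ]
mk a [759.4  36.6  10. ]
mk b [751.7 -96.   10. ]
leaf a [729.7 211.4   5. ]
leaf b [727.4 120.3   5. ]
(array([669.6,  32.4, 243.3]), np.float64(2.5785199040107756)) (array([497.2,  62.2, 219.2]), np.float64(2.115755128669513))
```

```bash
python3 - <<'E'
import cv2,numpy as np
t=cv2.imread('pics/top0.png')[170:320,210:380];s=cv2.imread('pics/scene0.png')[120:310,140:310]
a=cv2.resize(t,None,fx=2.3,fy=2.3,interpolation=2);b=cv2.resize(s,None,fx=2.3,fy=2.3,interpolation=2)
c=np.zeros((440,790,3),np.uint8);c[:a.shape[0],:a.shape[1]]=a;c[:b.shape[0],395:395+b.shape[1]]=b[:, :395]
cv2.imwrite('pics/crop.png',c)
E
```

```text
(no output)
```

View pics/crop.png

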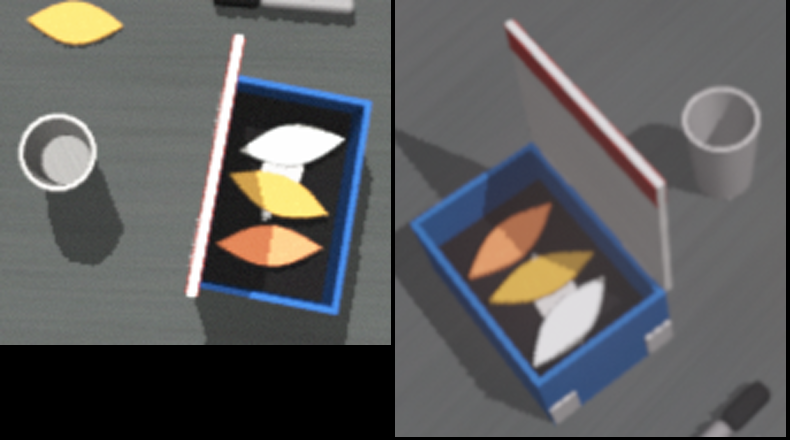

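```bash
cat >> h.py <<'E'
from scipy.spatial.transform import Rotation as Ro
np.set_printoptions(precision=3,suppress=True)
yaw=1.405;e=np.array([np.cos(yaw),np.sin(yaw),0]);f=np.array([-e[1],e[0],0]);Z=np.array([0,0,1.]);H=np.array([582.7,36,85.5])
def frame(al):
    z=np.cos(al)*e-np.sin(al)*Z;y=-f;return np.c_[np.cross(y,z),y,z]
def pos(d,z,w=0): return H-d*e+w*f+(z-85.5)*Z   # d: forward of hinge
def goto(P,R,label=''):
    s=r.sense();R0=Ro.from_euler('xyz',s['tcp_rot']).as_matrix();p=R0.T@(P-s['eef_pos'])/200
    w=Ro.from_matrix(R0.T@R).as_rotvec()/np.pi;print(label,np.r_[p,w])
def here():
    s=r.sense();q=s['eef_pos']-H;print('t',round(s['clock'],2),'d',-q@e,'w',q@f,'z',s['eef_pos'][2],'F',s['contact_force'],'q',s['qpos'],'op',round(s['opening'],2))
E
python3 -c "
from h import *
here()
A=Ro.from_euler('xyz',[np.pi,0,2.780]).as_matrix()
s=r.sense()
goto(np.array([350,300,400.]),frame(1.57),'way1')
goto(pos(0,370),frame(.75),'above')"
```

```text
t 0.1 d -481.0764542815847 w 447.7492787149527 z 230.63282407874829 F [-0.311  0.548  0.172] q [ 1.208  0.354  1.634 -0.     1.155 -0.002] op 1.0
way1 [-1.108 -1.103 -0.845 -0.001  0.     0.438]
above [-2.662 -1.927 -0.694 -0.179  0.218  0.411]
```

```bash
python3 -m inch '[[[-1,-1,-0.84,0,0,0.3],[-1,-1,-0.84,0,0,0.3],[-1,-1,-0.84,0,0,0.3],[-1,-1,-0.84,0,0,0.3],[-1,-1,-0.84,0,0,0.3],[-1,-1,-0.84,0,0,0.3],[-1,-1,-0.84,0,0,0.3],[-1,-1,-0.84,0,0,0.3]]]' -1 20
python3 -c "
from h import *
here()
goto(pos(20,400),frame(.75),'above')"
```

```text
clock: 0.77
eef_pos: [337.4, 325.0, 400.5]
tcp_rot: [3.141, 0.0, 1.831]
contact_force: [0.3, -0.3, -0.9]
opening: 0.002
grasp_force: 0.0
t 0.77 d -244.5801579558206 w 289.6056541850977 z 400.46546375382945 F [ 0.277 -0.336 -0.889] q [ 0.764 -0.026  1.72  -0.     1.447  0.503] op 0.0
above [-1.803  0.771  0.003 -0.056  0.257  0.128]
```

```bash
python3 -m inch '[[[-0.95,0.4,0,-0.03,0.13,0.065],[-0.95,0.4,0,-0.03,0.13,0.065],[-0.95,0.4,0,-0.03,0.13,0.065],[-0.95,0.4,0,-0.03,0.13,0.065],[-0.95,0.4,0,-0.03,0.13,0.065],[-0.95,0.4,0,-0.03,0.13,0.065],[-0.95,0.4,0,-0.03,0.13,0.065],[-0.95,0.4,0,-0.03,0.13,0.065]]]'
python3 -c "
from h import *
here()
goto(pos(20,400),frame(.75),'above')"
```

```text
clock: 1.43
eef_pos: [465.4, 163.0, 398.7]
tcp_rot: [3.088, -0.415, 1.638]
contact_force: [-0.6, 0.6, -0.1]
opening: 0.0
grasp_force: 0.0
t 1.43 d -105.95407360696295 w 136.62682504426033 z 398.7003671941061 F [-0.58   0.6   -0.054] q [ 0.05  -0.031  1.79   0.426  1.353 -0.093] op 0.0
above [-0.702  0.535 -0.288 -0.027  0.127  0.064]
```

```bash
python3 -m inch '[[[-0.7,0.535,-0.29,-0.027,0.127,0.064],[-0.7,0.535,-0.29,-0.027,0.127,0.064],[-0.7,0.535,-0.29,-0.027,0.127,0.064],[-0.7,0.535,-0.29,-0.027,0.127,0.064],[-0.7,0.535,-0.29,-0.027,0.127,0.064],[-0.7,0.535,-0.29,-0.027,0.127,0.064],[-0.7,0.535,-0.29,-0.027,0.127,0.064],[-0.7,0.535,-0.29,-0.027,0.127,0.064]]]'
python3 -c "
from h import *
here()
goto(pos(-45,290),frame(.75),'hi')
goto(pos(-45,235),frame(.75),'hook')
"
```

```text
clock: 2.1
eef_pos: [578.4, 20.5, 401.1]
tcp_rot: [3.139, -0.822, 1.413]
contact_force: [-0.0, 0.4, 0.2]
opening: -0.0
grasp_force: 0.0
t 2.1 d 15.966554766273378 w 1.7282670038806625 z 401.1406415140624 F [-0.035  0.426  0.167] q [-0.402  0.237  1.655  0.793  1.521 -0.398] op -0.0
hi [-0.199  0.009  0.602 -0.001 -0.     0.002]
hook [-0.401  0.009  0.789 -0.001 -0.     0.002]
```

```bash
python3 -m inch '[[[-0.2,0.009,0.6,0,0,0.002],[-0.2,0.009,0.6,0,0,0.002],[-0.2,0.009,0.6,0,0,0.002],[-0.25,0.009,0.65,0,0,0.002],[-0.3,0.009,0.7,0,0,0.002],[-0.36,0.009,0.755,0,0,0.002],[-0.36,0.009,0.755,0,0,0.002],[-0.36,0.009,0.755,0,0,0.002]]]'
python3 - <<'E'
from h import *
here()
im=r.grab_frame('scene')[:,:,::-1];b=im[90:290,100:320];cv2.imwrite('pics/hook.png',cv2.resize(b,None,fx=2.6,fy=2.6,interpolation=2))
E
```

```text
clock: 2.77
eef_pos: [591.1, 79.5, 246.5]
tcp_rot: [-3.139, -0.822, 1.403]
contact_force: [0.2, -0.3, 1.4]
opening: 0.0
grasp_force: 0.0
t 2.77 d -44.295574521378505 w -1.1264393508511883 z 246.46864248239496 F [ 0.248 -0.305  1.37 ] q [-0.299  0.384  1.824  0.875  1.239 -0.567] op 0.0
```

View pics/hook.png

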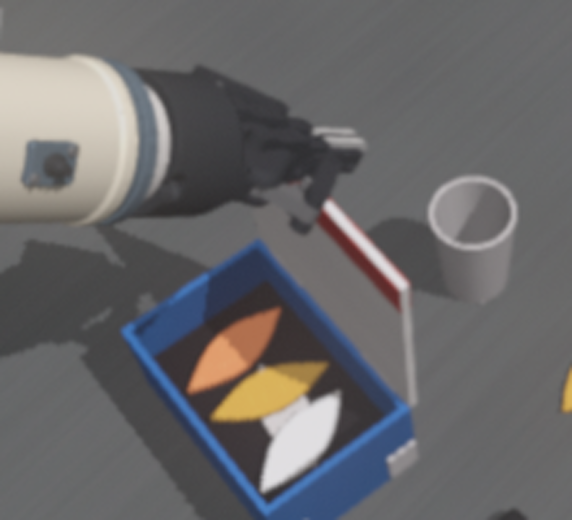

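The gripper sits just above the lid's edge, with its fingertips at (335,140) in the crop, behind the red band that starts at (325,205). The lid and cup are unmoved. Next I lower the fingers to hook behind the edge and start pulling.

```bash
python3 -m inch '[[[-0.03,0,0.028,0,0,0],[-0.06,0,0.056,0,0,0],[-0.084,0,0.03,0,0,0],[-0.108,0,0.005,0,0,0],[-0.132,0,-0.021,0,0,0],[-0.155,0,-0.046,0,0,0],[-0.179,0,-0.072,0,0,0],[-0.203,0,-0.098,0,0,0]]]'
python3 - <<'E'
from h import *
here()
im=r.grab_frame('scene')[:,:,::-1];b=im[90:290,100:320];cv2.imwrite('pics/push.png',cv2.resize(b,None,fx=2.6,fy=2.6,interpolation=2))
E
```

```text
clock: 3.48
eef_pos: [584.1, 36.9, 229.4]
tcp_rot: [-3.139, -0.822, 1.402]
contact_force: [-0.1, 0.8, -0.4]
opening: 0.002
grasp_force: 0.5
t 3.48 d -1.141908344061829 w -1.2538554227672838 z 229.43024445648297 F [-0.069  0.808 -0.402] q [-0.373  0.416  1.82   0.85   1.265 -0.628] op 0.0
```

View pics/push.png

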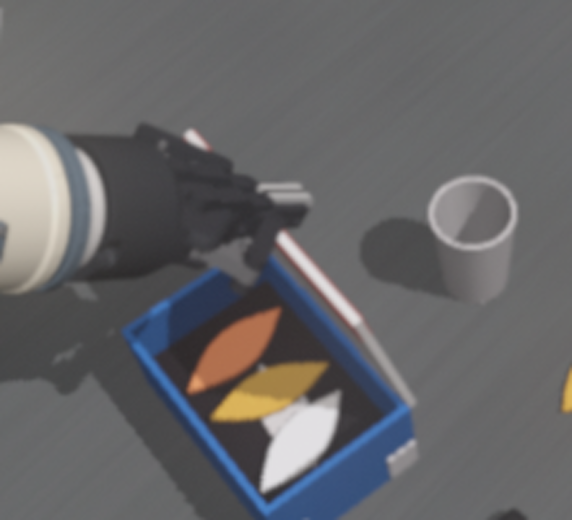

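The lid has tipped forward with the fingertips behind its edge, near (290,200), and the force is small. Now I finish the push and lift clear.

```bash
python3 -m inch '[[[-0.023,0,-0.024,0,0,0],[-0.045,0,-0.048,0,0,0],[-0.068,0,-0.072,0,0,0],[-0.09,0,-0.097,0,0,0],[-0.112,0,-0.121,0,0,0],[0.034,0,-0.258,0,0,0],[0.11,0,-0.33,0,0,0],[0.11,0,-0.33,0,0,0]]]'
python3 - <<'E'
from h import *
here()
im=r.grab_frame('top');cv2.imwrite('pics/rel_t.png',im[:,:,::-1])
im=r.grab_frame('scene')[:,:,::-1];b=im[90:290,100:320];cv2.imwrite('pics/rel.png',cv2.resize(b,None,fx=2.6,fy=2.6,interpolation=2))
R=frame(.75)
goto(pos(110,275),R,'a');goto(pos(190,160),R,'b');goto(pos(111,143),R,'c')
E
```

```text
clock: 4.2
eef_pos: [580.5, 3.9, 294.6]
tcp_rot: [3.135, -0.821, 1.409]
contact_force: [0.6, -0.8, 0.9]
opening: 0.005
grasp_force: 0.0
t 4.2 d 32.06586555564105 w -3.122278017064789 z 294.62039856035614 F [ 0.582 -0.814  0.915] q [-0.427  0.347  1.753  0.804  1.386 -0.562] op 0.01
a [-0.324 -0.007 -0.232  0.     0.    -0.   ]
b [-1.018 -0.007 -0.133  0.     0.    -0.   ]
c [-0.811 -0.007  0.214  0.     0.    -0.   ]
```

View pics/rel.png

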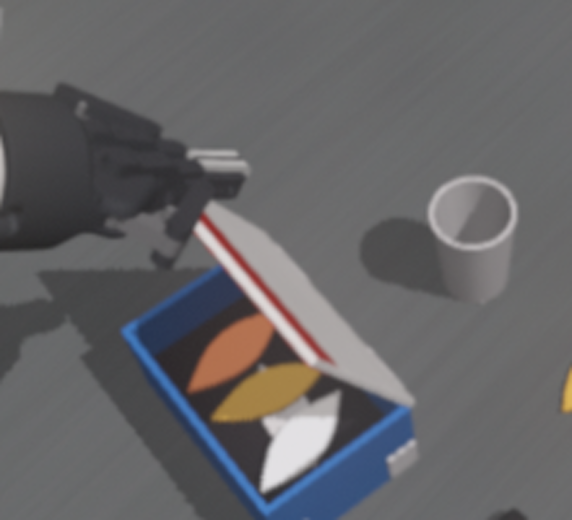

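The lid's outer face is now visible, with its far free corner at about (322,362) in the crop, so it is tipped well forward and the hand is clear of it.

```bash
cat >> h.py <<'E'
def theta(px,w=-90,cam=S):
    v=cam.ray(px);n=f;k=((H+w*f-cam.C)@n)/(v@n);P=cam.C+k*v-H;return np.arctan2(P[2],-P@e),np.hypot(P[2],P@e)
E
python3 -c "
from h import *
print(theta((100+322/2.6,90+362/2.6)),theta((253,198)))"
```

```text
(np.float64(1.21772321255217), np.float64(142.2800389940386)) (np.float64(1.623709946386857), np.float64(161.6047895351072))
```

```bash
python3 -m inch '[[[-0.3,-0.007,-0.15,0,0,0],[-1,-0.007,-0.14,0,0,0],[-1,-0.007,-0.14,0,0,0],[-1,-0.007,-0.14,0,0,0],[-1,-0.007,-0.14,0,0,0],[-1,-0.007,-0.13,0,0,0],[-0.81,-0.007,0.214,0,0,0],[-0.81,-0.007,0.214,0,0,0]]]'
python3 - <<'E'
from h import *
here()
im=r.grab_frame('scene')[:,:,::-1];b=im[90:290,100:320];cv2.imwrite('pics/c.png',cv2.resize(b,None,fx=2.6,fy=2.6,interpolation=2))
R=frame(.75)
goto(pos(111,143),R,'c')
E
```

```text
clock: 4.97
eef_pos: [563.8, -73.0, 140.8]
tcp_rot: [-3.136, -0.822, 1.397]
contact_force: [1.0, 0.0, -0.9]
opening: -0.001
grasp_force: 0.0
t 4.97 d 110.66543045815645 w 0.6566499718592561 z 140.76370520756572 F [ 1.04   0.044 -0.916] q [-0.553  0.579  1.793  0.79   1.27  -0.825] op -0.0
c [-0.012  0.016 -0.037 -0.002 -0.002 -0.002]
```

View pics/c.png

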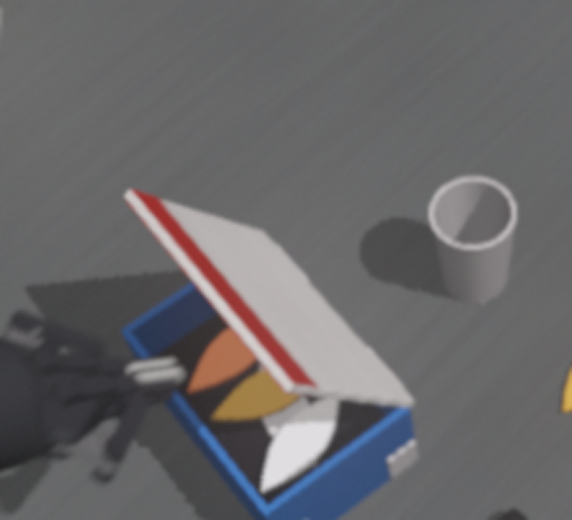

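The lid is mid-fall, with its far free corner at about (292,388). The fingertips wait below it, near (160,370). I'll hold here and let it land.

```bash
python3 -c "
from h import *
print(theta((100+292/2.6,90+388/2.6)))"
for i in 1; do python3 -m inch '[[[0,0,0,0,0,0],[0,0,0,0,0,0],[0,0,0,0,0,0],[0,0,0,0,0,0],[0,0,0,0,0,0],[0,0,0,0,0,0],[0,0,0,0,0,0],[0,0,0,0,0,0]]]'; done
python3 -m inch '[[[0,0,0,0,0,0],[0,0,0,0,0,0],[0,0,0,0,0,0],[0,0,0,0,0,0],[0,0,0,0,0,0],[0,0,0,0,0,0],[0,0,0,0,0,0],[0,0,0,0,0,0]]]'
python3 - <<'E'
from h import *
here()
im=r.grab_frame('scene')[:,:,::-1];b=im[90:290,100:320];cv2.imwrite('pics/d.png',cv2.resize(b,None,fx=2.6,fy=2.6,interpolation=2))
E
```

```text
(np.float64(1.0651837298261422), np.float64(147.20268065468102))
clock: 5.68
eef_pos: [564.0, -72.9, 142.6]
tcp_rot: [-3.139, -0.822, 1.402]
contact_force: [-0.7, 0.0, -0.1]
opening: 0.002
grasp_force: 0.0
clock: 6.35
eef_pos: [563.9, -72.6, 142.4]
tcp_rot: [-3.138, -0.821, 1.402]
contact_force: [-0.8, -0.8, -0.6]
opening: -0.004
grasp_force: 0.6
t 6.35 d 110.25851319846844 w 0.5909647724312691 z 142.37630231275696 F [-0.844 -0.757 -0.602] q [-0.552  0.576  1.792  0.788  1.272 -0.825] op -0.0
```

View pics/d.png

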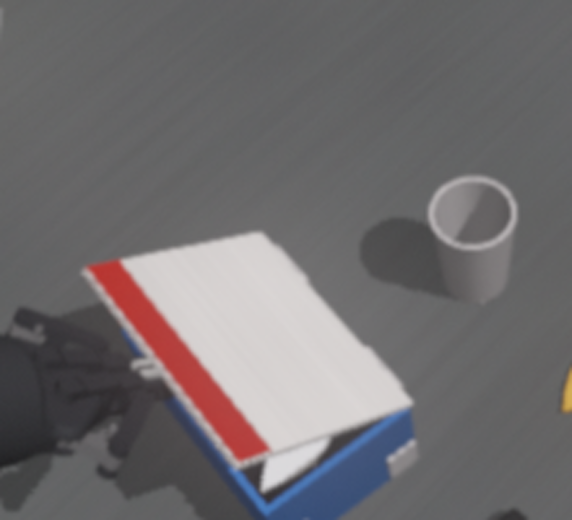

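The lid is almost on the fingertips at (150,368), with its far corner at about (240,465). I'll wait on for the landing and the hold.

```bash
python3 -m inch '[[[0,0,0,0,0,0],[0,0,0,0,0,0],[0,0,0,0,0,0],[0,0,0,0,0,0],[0,0,0,0,0,0],[0,0,0,0,0,0],[0,0,0,0,0,0],[0,0,0,0,0,0]]]'
python3 -m inch '[[[0,0,0,0,0,0],[0,0,0,0,0,0],[0,0,0,0,0,0],[0,0,0,0,0,0],[0,0,0,0,0,0],[0,0,0,0,0,0],[0,0,0,0,0,0],[0,0,0,0,0,0]]]'
python3 - <<'E'
from h import *
here()
im=r.grab_frame('scene')[:,:,::-1];b=im[90:290,100:320];cv2.imwrite('pics/e.png',cv2.resize(b,None,fx=2.6,fy=2.6,interpolation=2))
R=frame(.75)
goto(pos(137,64),R,'shut');goto(pos(138,50),R,'below')
E
```

```text
clock: 7.07
eef_pos: [563.9, -72.6, 142.5]
tcp_rot: [-3.139, -0.822, 1.403]
contact_force: [-0.1, 0.4, -1.8]
opening: -0.003
grasp_force: 0.8
clock: 7.73
eef_pos: [564.0, -72.6, 142.5]
tcp_rot: [-3.139, -0.822, 1.402]
contact_force: [0.6, -1.6, -1.0]
opening: -0.002
grasp_force: 0.8
t 7.73 d 110.18739349795311 w 0.57062519997605 z 142.49237881961028 F [ 0.598 -1.571 -0.994] q [-0.552  0.576  1.792  0.788  1.273 -0.825] op -0.0
shut [-0.379  0.004  0.169 -0.    -0.    -0.001]
below [-0.433  0.004  0.213 -0.    -0.    -0.001]
```

View pics/e.png

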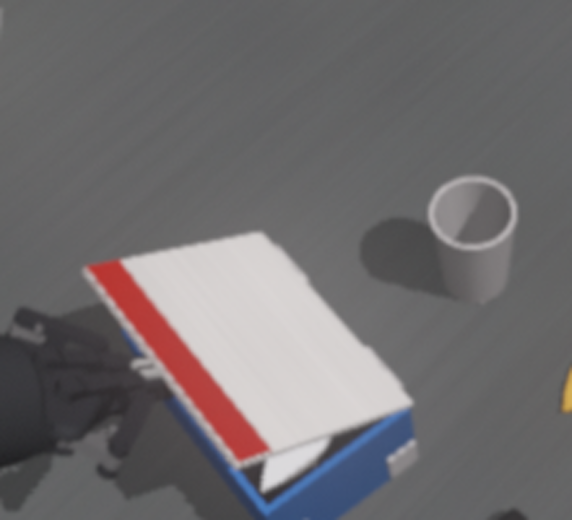

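The picture hasn't changed: the lid rests still on the fingertips at (150,368) and has been held for over a second. Now I lower it slowly.

```bash
cat >> h.py <<'E'
def corner():
    im=r.grab_frame('scene')[90:290,100:320];h=cv2.cvtColor(np.ascontiguousarray(im),cv2.COLOR_RGB2HSV)
    m=cv2.inRange(h,(0,130,70),(8,255,255))|cv2.inRange(h,(172,130,70),(180,255,255))
    n,l,st,_=cv2.connectedComponentsWithStats(m);k=1+np.argmax(st[1:,4]);y,x=np.nonzero(l==k)
    b=cv2.boxPoints(cv2.minAreaRect(np.c_[x,y].astype(np.float32)));b=b[np.argsort(b[:,1])][2:]
    p=b[np.argmin(b[:,0])]+[100,90];print('corner',p,'theta,r',theta(p))
E
A='[[[-0.008,0,0.0035,0,0,0],[-0.016,0,0.007,0,0,0],[-0.024,0,0.0105,0,0,0],[-0.032,0,0.014,0,0,0],[-0.04,0,0.0175,0,0,0],[-0.048,0,0.021,0,0,0],[-0.056,0,0.0245,0,0,0],[-0.064,0,0.028,0,0,0]]]' 
python3 -c "from h import *;corner()"
python3 -m inch '[[[-0.008,0,0.0035,0,0,0],[-0.016,0,0.007,0,0,0],[-0.024,0,0.0105,0,0,0],[-0.032,0,0.014,0,0,0],[-0.04,0,0.0175,0,0,0],[-0.048,0,0.021,0,0,0],[-0.056,0,0.0245,0,0,0],[-0.064,0,0.028,0,0,0]]]'
python3 -c "from h import *;here();corner()"
python3 -m inch '[[[-0.008,0,0.0035,0,0,0],[-0.016,0,0.007,0,0,0],[-0.024,0,0.0105,0,0,0],[-0.032,0,0.014,0,0,0],[-0.04,0,0.0175,0,0,0],[-0.048,0,0.021,0,0,0],[-0.056,0,0.0245,0,0,0],[-0.064,0,0.028,0,0,0]]]'
python3 -c "from h import *;here();corner()
goto(pos(137,64),frame(.75),'shut')"
```

```text
corner [193.707 268.634] theta,r (np.float64(0.6294440845965354), np.float64(142.13214369342302))
clock: 8.5
eef_pos: [563.2, -77.2, 129.1]
tcp_rot: [-3.139, -0.822, 1.402]
contact_force: [-0.5, -1.6, -0.0]
opening: 0.001
grasp_force: 0.6
t 8.5 d 114.90202648856133 w 0.5773461447679882 z 129.13542426051058 F [-0.457 -1.558 -0.   ] q [-0.559  0.598  1.791  0.789  1.261 -0.844] op 0.0
corner [190.667 273.618] theta,r (np.float64(0.5521126812325788), np.float64(143.84874516865017))
clock: 9.22
eef_pos: [562.4, -81.8, 116.0]
tcp_rot: [-3.139, -0.822, 1.402]
contact_force: [0.5, -3.0, 0.3]
opening: 0.0
grasp_force: 0.7
t 9.22 d 119.52697340607008 w 0.6106708642830988 z 115.96479548744573 F [ 0.502 -2.98   0.302] q [-0.566  0.62   1.79   0.79   1.25  -0.863] op 0.0
corner [188.618 278.63 ] theta,r (np.float64(0.4661915553127404), np.float64(144.18033916167204))
shut [-0.248  0.004  0.112 -0.    -0.    -0.001]
```

```bash
python3 -m inch '[[[-0.008,0,0.0035,0,0,0],[-0.016,0,0.007,0,0,0],[-0.024,0,0.0105,0,0,0],[-0.032,0,0.014,0,0,0],[-0.04,0,0.0175,0,0,0],[-0.048,0,0.021,0,0,0],[-0.056,0,0.0245,0,0,0],[-0.064,0,0.028,0,0,0]]]'
python3 -c "from h import *;here();corner()"
python3 -m inch '[[[-0.008,0,0.0035,0,0,0],[-0.016,0,0.007,0,0,0],[-0.024,0,0.0105,0,0,0],[-0.032,0,0.014,0,0,0],[-0.04,0,0.0175,0,0,0],[-0.048,0,0.021,0,0,0],[-0.056,0,0.0245,0,0,0],[-0.064,0,0.028,0,0,0]]]'
python3 -c "from h import *;here();corner()
goto(pos(137,64),frame(.75),'shut')"
```

```text
clock: 9.93
eef_pos: [561.6, -86.3, 102.8]
tcp_rot: [-3.139, -0.822, 1.402]
contact_force: [-0.2, -1.3, -0.4]
opening: -0.003
grasp_force: 0.8
t 9.93 d 124.10716397952505 w 0.6255474275595111 z 102.76330192185087 F [-0.19  -1.328 -0.35 ] q [-0.573  0.642  1.789  0.791  1.238 -0.882] op -0.0
corner [186.876 283.189] theta,r (np.float64(0.3861084154165717), np.float64(145.1740868755624))
clock: 10.65
eef_pos: [560.7, -90.7, 89.6]
tcp_rot: [-3.138, -0.822, 1.402]
contact_force: [0.0, -0.1, -1.1]
opening: -0.003
grasp_force: 0.4
t 10.65 d 128.61041710082213 w 0.7914496827880793 z 89.5739479283522 F [ 0.021 -0.147 -1.129] q [-0.579  0.665  1.786  0.792  1.228 -0.9  ] op -0.0
corner [186.1 287.7] theta,r (np.float64(0.2950922491587608), np.float64(145.17222780027888))
shut [-0.121  0.005  0.056 -0.    -0.    -0.001]
```

```bash
python3 -m inch '[[[-0.006,0,0.003,0,0,0],[-0.012,0,0.006,0,0,0],[-0.018,0,0.009,0,0,0],[-0.024,0,0.0115,0,0,0],[-0.03,0,0.014,0,0,0],[-0.036,0,0.017,0,0,0],[-0.042,0,0.02,0,0,0],[-0.048,0,0.022,0,0,0]]]'
python3 -c "from h import *;here();corner()"
python3 -m inch '[[[-0.006,0,0.003,0,0,0],[-0.012,0,0.006,0,0,0],[-0.018,0,0.009,0,0,0],[-0.024,0,0.0115,0,0,0],[-0.03,0,0.014,0,0,0],[-0.036,0,0.017,0,0,0],[-0.042,0,0.02,0,0,0],[-0.048,0,0.022,0,0,0]]]'
python3 -c "from h import *;here();corner()
goto(pos(139,48),frame(.75),'shut')"
```

```text
clock: 11.37
eef_pos: [560.2, -94.1, 79.6]
tcp_rot: [-3.139, -0.822, 1.402]
contact_force: [-0.9, -0.2, -1.0]
opening: 0.007
grasp_force: 0.5
t 11.37 d 131.981193614569 w 0.7077680220022827 z 79.60385647839009 F [-0.869 -0.182 -1.003] q [-0.584  0.682  1.784  0.793  1.219 -0.914] op 0.01
corner [185.973 290.815] theta,r (np.float64(0.225590648590849), np.float64(145.10666912697408))
clock: 12.08
eef_pos: [559.6, -97.3, 69.6]
tcp_rot: [-3.139, -0.822, 1.402]
contact_force: [0.6, 0.0, -1.3]
opening: -0.003
grasp_force: 0.5
t 12.08 d 135.31767182024007 w 0.7339855113949563 z 69.55795809506694 F [ 0.594  0.011 -1.287] q [-0.589  0.699  1.782  0.793  1.211 -0.927] op -0.0
corner [186.21  293.598] theta,r (np.float64(0.15723041518865333), np.float64(145.02720745892))
shut [-0.091  0.004  0.06  -0.    -0.    -0.001]
```

```bash
python3 -m inch '[[[-0.005,0,0.002,0,0,0],[-0.01,0,0.004,0,0,0],[-0.015,0,0.006,0,0,0],[-0.02,0,0.008,0,0,0],[-0.025,0,0.01,0,0,0],[-0.03,0,0.012,0,0,0],[-0.035,0,0.014,0,0,0],[-0.04,0,0.016,0,0,0]]]'
python3 -c "from h import *;here();corner()"
python3 -m inch '[[[-0.005,0,0.002,0,0,0],[-0.01,0,0.004,0,0,0],[-0.015,0,0.006,0,0,0],[-0.02,0,0.008,0,0,0],[-0.025,0,0.01,0,0,0],[-0.03,0,0.012,0,0,0],[-0.035,0,0.014,0,0,0],[-0.04,0,0.016,0,0,0]]]'
python3 -c "from h import *;here();corner();corner()"
```

```text
clock: 12.8
eef_pos: [559.2, -100.4, 61.7]
tcp_rot: [-3.139, -0.822, 1.403]
contact_force: [0.4, 0.3, 1.2]
opening: -0.003
grasp_force: 0.0
t 12.8 d 138.37025728320134 w 0.6878122517129113 z 61.72299041695418 F [0.439 0.309 1.245] q [-0.594  0.713  1.779  0.794  1.206 -0.938] op -0.0
corner [186.564 295.323] theta,r (np.float64(0.11093150497659175), np.float64(144.9726061001766))
clock: 13.52
eef_pos: [558.6, -103.5, 53.5]
tcp_rot: [-3.139, -0.822, 1.402]
contact_force: [-0.4, 0.1, 0.5]
opening: -0.001
grasp_force: 0.0
t 13.52 d 141.52669260518275 w 0.7608605233321221 z 53.519290859394815 F [-0.408  0.098  0.542] q [-0.598  0.727  1.776  0.794  1.199 -0.948] op -0.0
corner [186.564 295.323] theta,r (np.float64(0.11093150497659175), np.float64(144.9726061001766))
corner [186.564 295.323] theta,r (np.float64(0.11093150497659175), np.float64(144.9726061001766))
```

```bash
python3 -m inch '[[[-0.05,0,-0.05,0,0,0],[-0.12,0,-0.13,0,0,0],[-0.22,0,-0.24,0,0,0],[-0.34,0,-0.366,0,0,0],[-0.34,0,-0.5,0,0,0],[-0.34,0,-0.6,0,0,0],[-0.34,0,-0.7,0,0,0],[-0.34,0,-0.7,0,0,0]]]'
python3 - <<'E'
from h import *
here();corner()
# expected shut lid outer-edge corners
L=[pos(150,92,w) for w in(-90,90)]+[pos(0,92,w) for w in(-90,90)]
print(S.proj(L)-[100,90])
im=r.grab_frame('scene')[:,:,::-1];b=im[80:380,100:380];b=cv2.resize(b,None,fx=2,fy=2,interpolation=2);cv2.imwrite('pics/z.png',b)
E
```

```text
clock: 14.28
eef_pos: [534.7, -254.5, 101.3]
tcp_rot: [3.139, -0.819, 1.404]
contact_force: [0.6, -0.3, 0.2]
opening: 0.002
grasp_force: 0.0
t 14.28 d 294.43655716419204 w -0.6506451411385343 z 101.3112862862554 F [ 0.586 -0.276  0.162] q [-0.796  0.735  1.587  0.642  1.417 -0.93 ] op 0.0
corner [186.564 295.323] theta,r (np.float64(0.11093150497659175), np.float64(144.9726061001766))
[[ 84.752 209.47 ]
 [ 29.235 136.247]
 [155.573 156.863]
 [ 96.738  90.867]]
```

View pics/z.png

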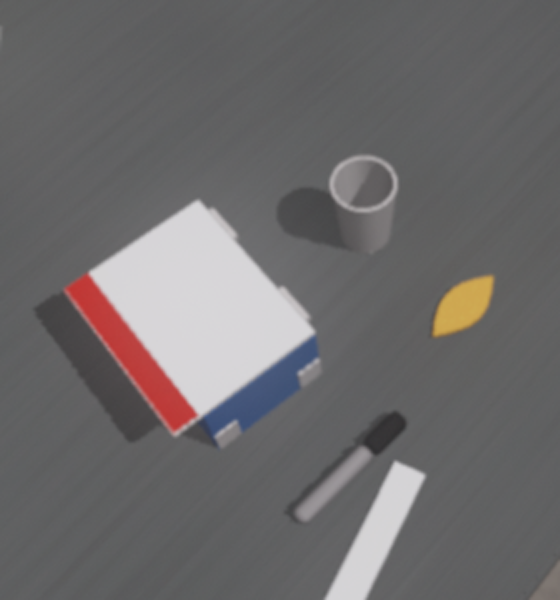

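The lid lies flat on the case with no visible gap. Its corners, at (177,435) and (66,290), match the predicted shut lid to within 2–4 px, about the same offset as the hinge corners. The cup, leaf and marker look undisturbed, and the hand is clear.

```bash
python3 -m inch '[[[0,0,0,0,0,0],[0,0,0,0,0,0],[0,0,0,0,0,0],[0,0,0,0,0,0]]]'; python3 -c "
from rig import r
print(r.sign_off())"
```

```text
clock: 14.72
eef_pos: [533.9, -249.3, 98.7]
tcp_rot: [-3.137, -0.822, 1.402]
contact_force: [0.7, 0.0, -0.1]
opening: -0.001
grasp_force: 0.0
the job is handed in; nothing more can be done
None
```

The lid was tipped from behind, fell freely, was caught on the fingers and held still for about a second, then was lowered gently until shut; the hand is clear, the cup, marker and leaf look undisturbed, and I handed the job in at 14.7 s (no verdict was returned).

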